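# Shut the sample box and push its tray home

## Robot

A 7-joint arm with a two-finger parallel gripper is mounted at the origin on a cart in front of the work surface, level with it; the furniture and walls round the work are solid. World frame = base frame: x ahead of the robot, y to its left, z up, the work surface at z = 0. Lengths are in m, angles in rad, forces in N, time in s.
With the tool pointing down it reaches from about 0.4 to 0.9 m from the base axis. Payload 5.5 kg.
Tool frame: the origin (TCP) lies at the very end of the fingers, on their centre line; the grasp point (between the pads) lies robot.hold_point_z behind it (robot.hold_point_z is the distance from the TCP to the grasp point, in m); z points along the fingers, x is the direction in which the jaws open and shut, and the axes are right-handed (so a half turn about z gives the same grasp; the last joint's range is limited). The gripper opens to 92 mm and grips with 3 to 60 N. Pads are 19 mm wide; open, the fingers measure 130 mm over their backs; the gripper's body (75 mm by 190 mm) begins 47 mm behind the grasp point.
Start: joints at [1.411, 0.501, -0.427, 1.55, 0.221, 1.138, -0.21], TCP at [0.267, -0.593, 0.227] pointing down, gripper open.
Joint ranges: [-2.88, 2.88], [-0.31, 2.03], [-1.54, 1.56], [0.2, 2.42], [-1.41, 4.55], [0.19, 2.02], [-2.57, 2.57]. Speed limits (rad/s): [2.57, 2.57, 3.14, 3.14, 3.14, 3.14, 3.14].

## Interface

Orientations are given as a 3x3 rotation matrix whose columns are the frame's x, y, z axes.
In Python, from workcell import robot, viewer, ticket gives the robot as it stands.
- The arm moves only by the tool arm_command, never from a script. Its argument "plan" is a list of rows, each an object with "rot": the turn, a rotation vector about the tool's x, y, z in rad, a list of three; "delta_pos": the shift along the tool's x, y, z in m, a list of three; "jaw": the finger opening in m, from 0 to 0.0918. In form: [{"rot": [rx, ry, rz], "delta_pos": [dx, dy, dz], "jaw": jaw}, ...]. A call has 1 to 12 rows; each row is the pose to reach, as a shift and turn from the pose measured when the call began, along the tool's axes at that moment; what a row does not reach only later rows make up. A row lasts 1/8 s, in which the tool goes at most 62.5 mm and 10.7 degrees, less where a joint would pass 70% of its speed; a pose out of reach is approached as far as the arm can. A call with a gripper value outside its range is refused whole. The fingers move at their own pace and stop on an object; "force" is the grip in N (left out, the last holds). Time passes only in rows, so rows that repeat a pose let the fingers close. It gives the time, the measured TCP pose, the force and the opening at its end, in the units of the state.
- robot.read_state(): the state, without advancing time (a new reading comes with each control period).
- viewer.read_camera(name): name is "scene" or "top" or "wrist"; returns a dict with "color" (420x560x3 uint8, red, green, blue), "vertical_fov" (degrees; the focal length in pixels is half the picture's height over the tangent of half this angle, whatever the lens; pixels are square), "cx", "cy" (the principal point, pixels), "dist_coeffs" ([k1, k2, p1, p2, k3] as OpenCV has them; the pictures are not rectified), "camera_from_world" (4x4, takes a point from world to camera coordinates). Camera axes: x right, y up, looking along -z (the intrinsics and any distortion apply to the point x, -y, -z); pixel columns grow to the right and rows downward; lengths in m; the calibration is good to about 2 mm. A picture is of the moment at which its call begins. There is no depth.
- ticket.close_job(): hands the job in, once; it reports no verdict.
The state is a dict: "t": time; "qpos": joint angles; "qd": joint speeds; "joint_torque": joint torques, N m; "ee_pos": TCP position; "tcp_rot": TCP orientation; "wrist_force": force on the tool from outside, world axes, zero at the start; "wrist_torque": the same for the moment, N m; "opening": finger opening in m.
Only numpy, scipy, OpenCV 4.12 (cv2) and the standard library are available. Lean on these libraries where they do the work, as an engineer would, in place of code of your own. Each camera call takes 0.05 s, during which the arm holds its last target.

## Task

The sample box on the pulled-out tray of the low white cabinet has been left open. Push its lid shut with the fingertips, then push the tray fully home into the cabinet with the shut box in it. Do not lift the box out of its place in the tray, and leave the things around it where they stand.

Things in the scene. Friction and masses are not known exactly. Their poses are not given: they have to be found in the camera images.
- cabinet: Low white cabinet, 150 deep (x) by 166 wide (y) by 106 mm high, fixed to the bench. Origin: centre of its underside, on the bench. Its x axis points from its open front to its back; its y axis to the left seen from the front. The front edge of its top is at x = -75 mm.
- tray (a joint): How far the tray is pulled out of the cabinet towards the cabinet's -x, in m: 0 fully home, 0.166 at the outer stop, where it starts. It slides on plain runners with 2 N of friction and stays where it is left.
- tray_front (a point): Centre of the outer face of the tray's flat upright white front panel (10 mm thick, 166 mm wide, from 12 to 102 mm above the bench); the point is 57 mm above the bench. Axes as the cabinet's; push along +x to send the tray home.
- sample_box: Blue plastic sample box, 96 (x) by 125 (y) by 65 mm high when shut, with a clear lid hinged along its far (+x) edge. It stands loose on the tray floor, 20 mm above the bench, between low ledges that leave a few mm of play, so that it faces as the cabinet does, within a few degrees. It travels with the tray. Origin: centre of its underside; rim of the lower part 42 mm above it.
- lid_hinge (a point): Middle of the lid's hinge line, at [45, 0, 43] mm in the sample box's frame (63 mm above the bench). Axes as the box's.
- sample_box_lid (a joint): Opening angle of the lid, rad: 0 shut, 1.57 upright, 1.83 at the stop, leaning back to the cabinet. The lid is a shallow shell 85 mm long from the hinge line to its free edge, 124 mm wide and 22 mm deep; its outer face (the top when shut, 65 mm above the box's underside, 22 mm from the hinge line) looks to the cabinet when open. The hinge is light (0.02 N m of friction): from a middling angle the lid may fall shut by itself or may stop part-way.
- beaker: Grey plastic beaker, 72 mm wide, 90 mm high, beside the tray. Leave alone. Origin: centre of its underside.
- tube_rack: Small rack with microtubes, 110x73x49 mm, beside the tray. Leave alone. Origin: centre of its underside.
- cup: White cup, 70 mm wide, 50 mm high, beside the cabinet. Leave alone. Origin: centre of its underside.
- petri: Petri dish, 91 mm across, 14 mm high, on top of the cabinet near its back. Leave alone. Origin: centre of its underside.
- roll: Roll of tape, 64 mm across, 13 mm high, beside the cabinet. Leave alone. Origin: centre of its underside.
Not all that is in view belongs to the job. There is more than one size of the cabinet; the job needs the larger. What is shaped like the sample_box but yellow is not meant.

How it is judged:
By the outcome, as a careful person would: the job done as asked, in the order asked, and still so for the second after the job is handed in, with the robot touching nothing.
It also fails if it takes over 56 s, if anything falls off the work surface, if the arm or the gripper's body presses on something with over 40 N, if the wrist force passes 120 N, or if a joint passes its speed limit or range.

## Working session

There is one attempt and no reset: what is moved stays moved. The work goes in short steps, Python scripts to look and compute and a tool call to move; the robot and the scene stay as the last step left them, time stands still between calls to the robot, and variables do not carry over. Pictures are saved under pics/ and viewed, and the job is handed in when it is done.

Besides the shell and the picture viewer there is one more tool, called after "Request:" as name(argument=value, ...) on one line, values as JSON. arm_command: Moves the arm, as the interface text tells. Its arguments: {"type":"object","properties":{"plan":{"type":"array","items":{"type":"object","properties":{"rot":{"type":"array","items":{"type":"number"}},"delta_pos":{"type":"array","items":{"type":"number"}},"jaw":{"type":"number"}}}},"force":{"type":"number"}},"required":["plan"]}

```bash
mkdir -p pics; ls; cat > h.py <<'E'
import numpy as np, cv2, pickle
from workcell import robot, viewer, ticket
np.set_printoptions(precision=4,suppress=True)
def cap(n,f):
    c=viewer.read_camera(n); cv2.imwrite(f'pics/{f}.png',cv2.cvtColor(np.asarray(c['color']),cv2.COLOR_RGB2BGR))
    pickle.dump(c,open(f'pics/{f}.pkl','wb')); return c
def load(f): return pickle.load(open(f'pics/{f}.pkl','rb'))
def K(c):
    h=np.asarray(c['color']).shape[0]; f=h/2/np.tan(np.radians(c['vertical_fov'])/2)
    return np.array([[f,0,c['cx']],[0,f,c['cy']],[0,0,1.]])
def ray(c,uv):
    p=cv2.undistortPoints(np.array([[uv]],float),K(c),np.array(c['dist_coeffs'],float))[0,0]
    T=np.array(c['camera_from_world']); R=T[:3,:3]
    d=R.T@np.array([p[0],-p[1],-1]); o=-R.T@T[:3,3]; return o,d
def onz(c,uv,z):
    o,d=ray(c,uv); return o+d*(z-o[2])/d[2]
def proj(c,P):
    T=np.array(c['camera_from_world']); F=np.diag([1,-1,-1.])
    R=F@T[:3,:3]; t=F@T[:3,3]
    return cv2.projectPoints(np.array(P,float).reshape(-1,1,3),cv2.Rodrigues(R)[0],t,K(c),np.array(c['dist_coeffs'],float))[0][:,0]
def tri(c1,a,c2,b):
    o1,d1=ray(c1,a);o2,d2=ray(c2,b)
    s=np.linalg.lstsq(np.c_[d1,-d2],o2-o1,rcond=None)[0]
    p,q=o1+d1*s[0],o2+d2*s[1]; return (p+q)/2,np.linalg.norm(p-q)
E
python3 - <<'E'
from h import *
for n in ['scene','top','wrist']:
    c=cap(n,n+'0'); T=np.array(c['camera_from_world']); print(n,-T[:3,:3].T@T[:3,3],c['vertical_fov'],c['dist_coeffs'])
print(robot.read_state(), robot.hold_point_z)
E
```

```text
pics
scene [ 0.1707 -0.4019  0.709 ] 55.69693532989938 [-0.1135  0.      0.      0.      0.    ]
top [0.3851 0.0419 1.5208] 43.16959995468094 [0.0047 0.     0.     0.     0.    ]
wrist [ 0.3322 -0.5632  0.3852] 68.26536908547078 [-0.0368  0.      0.      0.      0.    ]
{'t': 0.15, 'qpos': array([ 1.4112,  0.5016, -0.4269,  1.5512,  0.2208,  1.1383, -0.2103]), 'qd': array([-0.0004,  0.0005,  0.0012, -0.0015, -0.0017, -0.0012, -0.0003]), 'joint_torque': array([ -0.0071, -56.7101,  -5.8253, -27.9453,  -0.0687,   0.0265,
         0.0001]), 'ee_pos': array([ 0.2665, -0.5923,  0.2259]), 'tcp_rot': array([[ 0.4103, -0.9119, -0.0006],
       [-0.9119, -0.4103,  0.0014],
       [-0.0015, -0.0001, -1.    ]]), 'wrist_force': array([ 0.7692, -1.2331, -0.3698]), 'wrist_torque': array([ 0.0457,  0.0008, -0.0336]), 'opening': 0.09154571403176233} 0.0188
```

View pics/scene0.png

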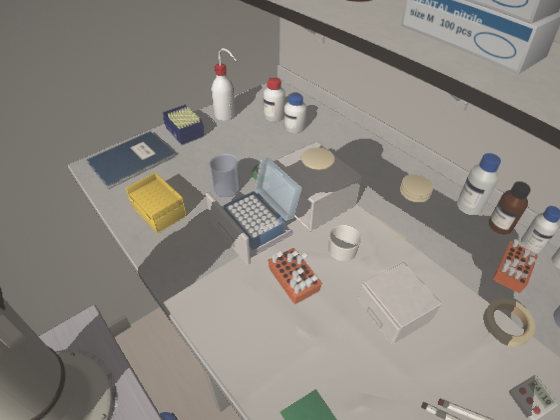

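View pics/top0.png

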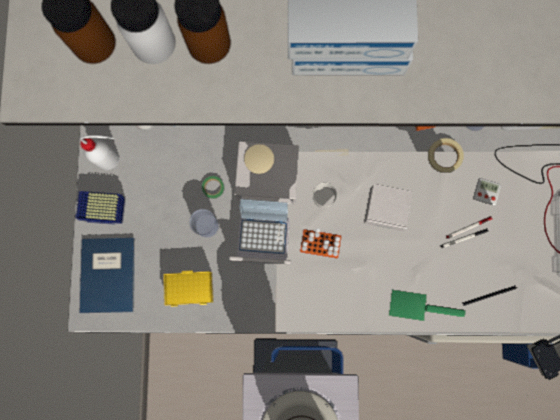

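```bash
python3 - <<'E'
from h import *
a=cv2.imread('pics/top0.png')[130:280,180:350]; cv2.imwrite('pics/top0c.png',cv2.resize(a,None,fx=4,fy=4,interpolation=2))
a=cv2.imread('pics/scene0.png')[135:285,180:380]; cv2.imwrite('pics/sc0c.png',cv2.resize(a,None,fx=4,fy=4,interpolation=2))
c=load('top0'); print(proj(c,[[0,0,0],[.5,0,0],[.5,.2,0]]))
E
```

```text
[[300.1968 431.1696]
 [300.293  248.0518]
 [230.5924 247.6601]]
```

View pics/top0c.png

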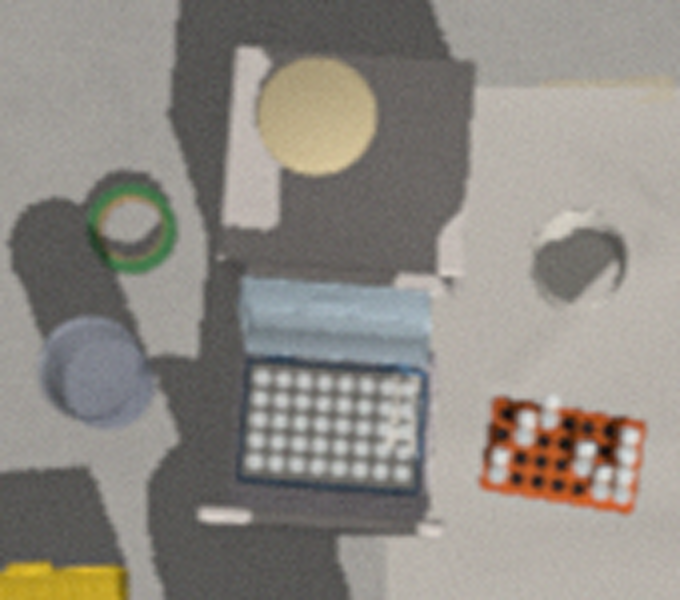

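View pics/sc0c.png

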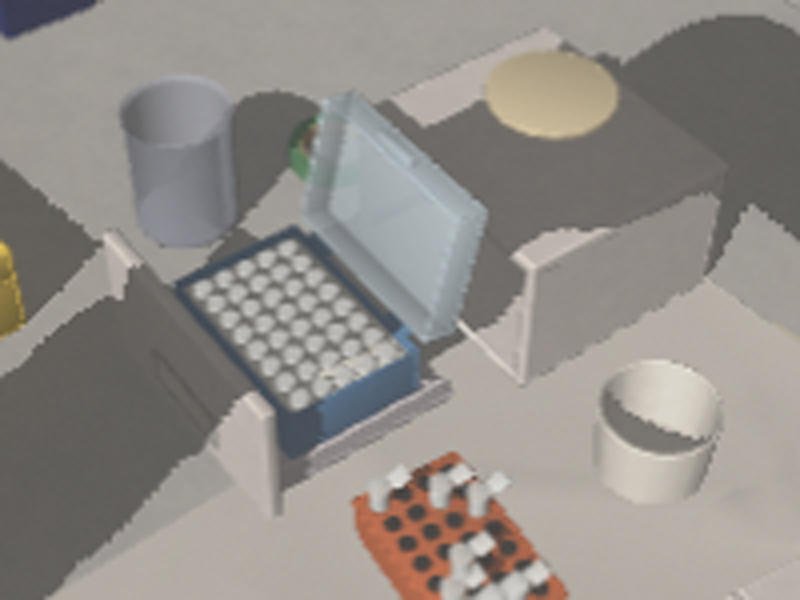

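```bash
python3 - <<'E'
from h import *
c=load('top0'); s=load('scene0')
T=lambda u,v:(180+u/4,130+v/4); S=lambda u,v:(180+u/4,135+v/4)
for n,p,z in [('panL out',(198,520),.102),('panR out',(441,535),.102),('panL in',(200,506),.102),('cabBL',(235,46),.106),('cabBR',(475,62),.106),('cabFR',(453,282),.106),('cabFL',(217,258),.106),('boxFL',(238,482),.062),('boxFR',(418,494),.062),('boxBL',(246,358),.062),('boxBR',(428,370),.062),('lidtopL',(243,280),.146),('lidtopR',(430,294),.146)]:
    print(n,onz(c,T(*p),z))
for n,p,z in [('panL out',(105,237),.102),('panR out',(250,412),.102),('panR in',(275,400),.102),('cabFR',(532,265),.106),('cabBR',(725,160),.106),('cabBL',(545,28),.106)]:
    print('s',n,onz(s,S(*p),z))
# lid upper edge: scene outer top L (350,92), R(485,212)
print(tri(c,T(243,280),s,S(350,92)),tri(c,T(430,292),s,S(485,210)))
for q,z in [((205,222),.09),((322,192),.05),((321,243),.049),((213,185),.013)]: print(onz(c,q,z))
E
```

```text
panL out [0.4593 0.1917 0.102 ]
panR out [0.4503 0.0295 0.102 ]
panL in [0.4687 0.1905 0.102 ]
cabBL [0.7841 0.1721 0.106 ]
cabBR [0.7732 0.0073 0.106 ]
cabFR [0.6204 0.022  0.106 ]
cabFL [0.6362 0.1818 0.106 ]
boxFL [0.4876 0.1689 0.062 ]
boxFR [0.4801 0.045  0.062 ]
boxBL [0.5736 0.1648 0.062 ]
boxBR [0.5659 0.0385 0.062 ]
lidtopL [0.6145 0.1605 0.146 ]
lidtopR [0.6057 0.0376 0.146 ]
s panL out [0.4604 0.1863 0.102 ]
s panR out [0.448  0.0329 0.102 ]
s panR in [0.4624 0.0313 0.102 ]
s cabFR [0.6257 0.0174 0.106 ]
s cabBR [0.7735 0.0096 0.106 ]
s cabBL [0.7809 0.1694 0.106 ]
(array([0.6151, 0.1609, 0.1419]), np.float64(0.00018069433592519482)) (array([0.6075, 0.0377, 0.1425]), np.float64(0.00024490209262477994))
[0.5627 0.2617 0.09  ]
[ 0.6542 -0.0595  0.05  ]
[ 0.5106 -0.0561  0.049 ]
[0.6803 0.2532 0.013 ]
```

```bash
cat >> h.py <<'E'
def mv(target,rz=0):
    s=robot.read_state(); return np.array(s['tcp_rot']).T@(np.array(target)-s['ee_pos'])
E
python3 - <<'E'
from h import *
c=load('top0'); s=load('scene0')
# shelf front edge lower: plane through scene edge pixels; candidates of x,z
for z in np.arange(.3,1.0,.1):
    print(round(z,1), onz(c,(280,125),z)[[0,1]], onz(s,(330,25),z)[:2], onz(s,(540,137),z)[:2])
print(onz(c,(259,159),.12))
print(mv([.45,-.35,.30]),mv([.60,.0,.28]),mv([.645,.098,.22]))
E
```

```text
0.3 [0.77   0.0567] [0.9986 0.3604] [ 0.9371 -0.2655]
0.4 [0.7385 0.0555] [0.7961 0.174 ] [ 0.7497 -0.2989]
0.5 [0.707  0.0543] [ 0.5937 -0.0124] [ 0.5623 -0.3322]
0.6 [0.6754 0.0531] [ 0.3913 -0.1988] [ 0.3749 -0.3655]
0.7 [0.6439 0.0519] [ 0.1888 -0.3852] [ 0.1875 -0.3989]
0.8 [0.6124 0.0507] [-0.0136 -0.5716] [ 0.0001 -0.4322]
0.9 [0.5808 0.0495] [-0.216  -0.7579] [-0.1873 -0.4655]
[0.7315 0.1152 0.12  ]
[-0.1457 -0.2668 -0.0739] [-0.4033 -0.5472 -0.0534] [-0.4741 -0.6285  0.0067]
```

View pics/wrist0.png

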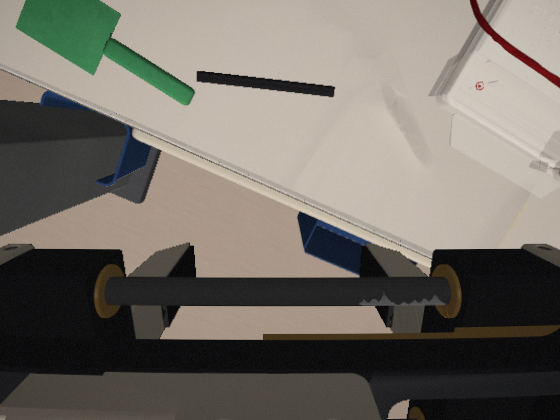

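Request:
arm_command(plan=[{"delta_pos": [-0.03,-0.04,0],"rot": [0,0,0.04],"jaw": 0},{"delta_pos": [-0.06,-0.08,0],"rot": [0,0,0.08],"jaw": 0},{"delta_pos": [-0.09,-0.12,0],"rot": [0,0,0.12],"jaw": 0},{"delta_pos": [-0.12,-0.16,0],"rot": [0,0,0.16],"jaw": 0},{"delta_pos": [-0.15,-0.2,0],"rot": [0,0,0.2],"jaw": 0},{"delta_pos": [-0.18,-0.24,0],"rot": [0,0,0.24],"jaw": 0},{"delta_pos": [-0.21,-0.28,0],"rot": [0,0,0.28],"jaw": 0},{"delta_pos": [-0.24,-0.32,0],"rot": [0,0,0.32],"jaw": 0},{"delta_pos": [-0.27,-0.36,0],"rot": [0,0,0.36],"jaw": 0},{"delta_pos": [-0.3,-0.4,0],"rot": [0,0,0.4],"jaw": 0},{"delta_pos": [-0.33,-0.44,0],"rot": [0,0,0.44],"jaw": 0},{"delta_pos": [-0.36,-0.48,0],"rot": [0,0,0.48],"jaw": 0}], force=20)

```text
t: 1.65
ee_pos: [0.5569, -0.0657, 0.2264]
tcp_rot: [[-0.059, -0.998, -0.001], [-0.998, 0.059, 0.001], [-0.001, 0.001, -1.0]]
wrist_force: [-0.2, -0.8, -0.3]
opening: 0.0004
```

```bash
python3 - <<'E'
from h import *
s=robot.read_state(); print(s['t'],s['ee_pos'],s['tcp_rot'],s['opening'],s['qpos'],s['wrist_force'])
print(mv([.61,.095,.22]),mv([.638,.099,.2]))
cap('top','top1');cap('scene','sc1');cap('wrist','wr1')
E
```

```text
1.65 [ 0.5569 -0.0657  0.2264] [[-0.0588 -0.9983 -0.0007]
 [-0.9983  0.0588  0.0012]
 [-0.0012  0.0008 -1.    ]] 0.0004467811813231972 [ 0.5501  0.3682 -0.5982  1.7742  0.2317  1.071  -1.7586] [-0.2477 -0.7566 -0.3105]
[-0.1636 -0.0435  0.0065] [-0.1692 -0.0713  0.0265]
```

View pics/sc1.png

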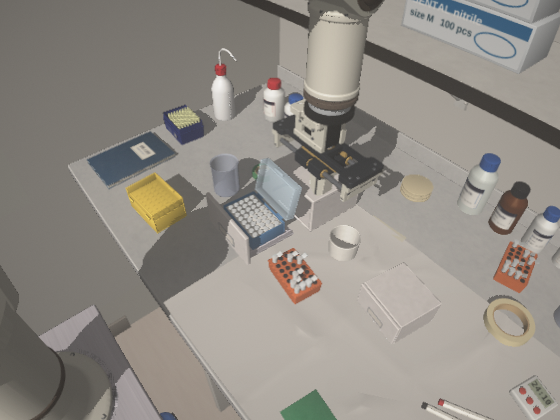

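View pics/top1.png

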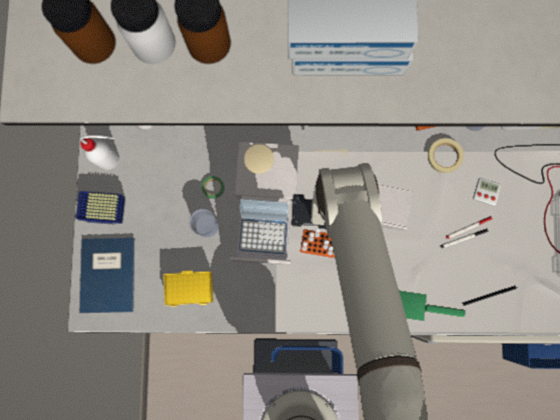

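View pics/wr1.png

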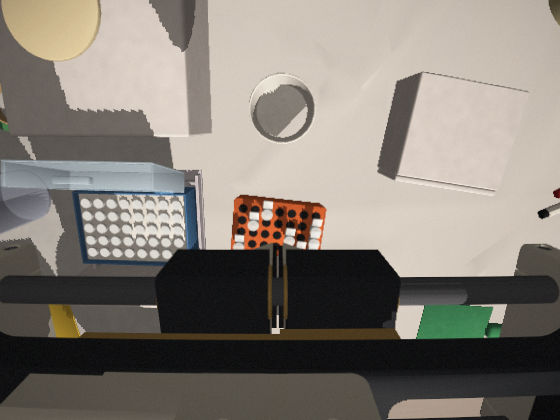

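Request:
arm_command(plan=[{"delta_pos": [-0.04,-0.01,0],"rot": [0.05,0,0],"jaw": 0},{"delta_pos": [-0.08,-0.02,0],"rot": [0.1,0,0],"jaw": 0},{"delta_pos": [-0.12,-0.03,0],"rot": [0.15,0,0],"jaw": 0},{"delta_pos": [-0.16,-0.045,0],"rot": [0.2,0,0],"jaw": 0},{"delta_pos": [-0.169,-0.065,0.005],"rot": [0.2,0,0],"jaw": 0},{"delta_pos": [-0.169,-0.073,0.03],"rot": [0.2,0,0],"jaw": 0},{"delta_pos": [-0.169,-0.073,0.05],"rot": [0.2,0,0],"jaw": 0},{"delta_pos": [-0.169,-0.073,0.05],"rot": [0.2,0,0],"jaw": 0}])

```text
t: 2.8
ee_pos: [0.6366, 0.1005, 0.1743]
tcp_rot: [[-0.052, -0.98, 0.193], [-0.999, 0.051, -0.008], [-0.002, -0.193, -0.981]]
wrist_force: [-0.3, 0.4, -0.4]
opening: 0.0003
```

```bash
python3 - <<'E'
from h import *
s=robot.read_state(); print(s['t'],s['ee_pos'],s['tcp_rot'],s['opening'],s['qpos'],s['wrist_force'])
print(mv([.638,.099,.122]))
cap('top','top2');cap('scene','sc2');cap('wrist','wr2')
a=cv2.imread('pics/sc2.png')[0:285,180:400]; cv2.imwrite('pics/sc2c.png',cv2.resize(a,None,fx=2.1,fy=2.1,interpolation=2))
E
```

```text
2.8 [0.6366 0.1005 0.1743] [[-0.0518 -0.9798  0.1932]
 [-0.9987  0.0512 -0.0085]
 [-0.0016 -0.1934 -0.9811]] 0.0003106109311732457 [ 0.2248  0.4641 -0.5812  1.7934  0.4357  0.809  -2.1869] [-0.2701  0.386  -0.4295]
[0.0015 0.0086 0.0516]
```

View pics/sc2c.png

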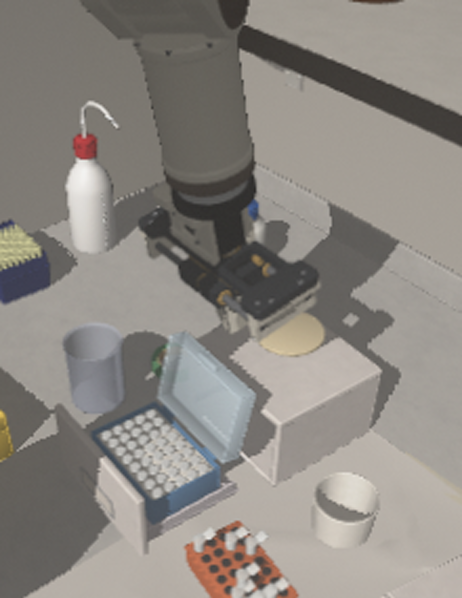

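View pics/wr2.png

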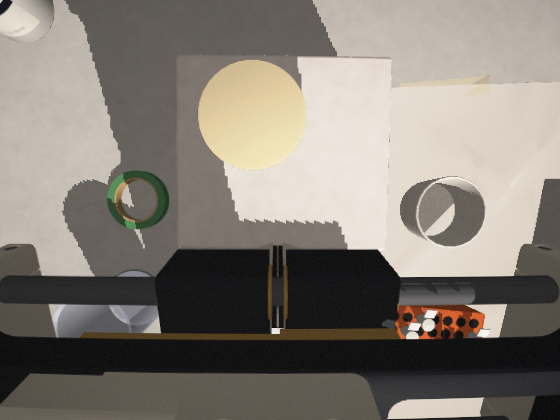

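View pics/top2.png

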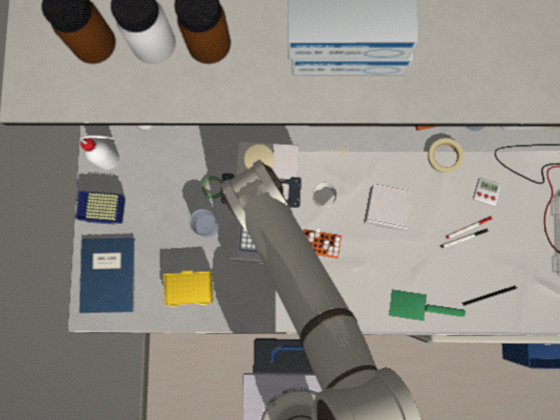

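Request:
arm_command(plan=[{"delta_pos": [0,0.005,0.026],"rot": [0,0,0],"jaw": 0},{"delta_pos": [0,0.01,0.051],"rot": [0,0,0],"jaw": 0},{"delta_pos": [0,0.01,0.051],"rot": [0,0,0],"jaw": 0},{"delta_pos": [0,0.02,0.049],"rot": [0,0,0],"jaw": 0},{"delta_pos": [0,0.031,0.047],"rot": [0,0,0],"jaw": 0},{"delta_pos": [0,0.038,0.045],"rot": [0,0,0],"jaw": 0},{"delta_pos": [0,0.046,0.044],"rot": [0,0,0],"jaw": 0},{"delta_pos": [0,0.046,0.044],"rot": [0,0,0],"jaw": 0}])

```text
t: 3.95
ee_pos: [0.6015, 0.1039, 0.1253]
tcp_rot: [[-0.051, -0.979, 0.198], [-0.999, 0.05, -0.007], [-0.003, -0.198, -0.98]]
wrist_force: [0.1, 0.5, -0.0]
opening: 0.0004
```

```bash
python3 - <<'E'
from h import *
s=robot.read_state(); print(s['t'],s['ee_pos'],s['wrist_force'])
cap('scene','sc3')
a=cv2.imread('pics/sc3.png')[85:285,180:400]; cv2.imwrite('pics/sc3c.png',cv2.resize(a,None,fx=3,fy=3,interpolation=2))
E
```

```text
3.95 [0.6015 0.1039 0.1253] [ 0.1271  0.5256 -0.046 ]
```

View pics/sc3c.png

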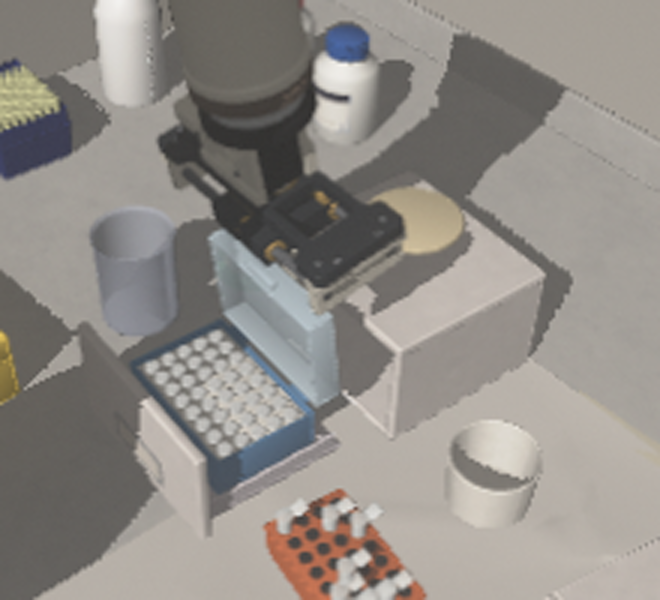

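Request:
arm_command(plan=[{"delta_pos": [0,0.008,-0.004],"rot": [0,0,0],"jaw": 0},{"delta_pos": [0,0.015,-0.007],"rot": [0,0,0],"jaw": 0},{"delta_pos": [0,0.021,-0.011],"rot": [0,0,0],"jaw": 0},{"delta_pos": [0,0.027,-0.015],"rot": [0,0,0],"jaw": 0},{"delta_pos": [0,0.034,-0.017],"rot": [0,0,0],"jaw": 0},{"delta_pos": [0,0.041,-0.018],"rot": [0,0,0],"jaw": 0},{"delta_pos": [0,0.048,-0.018],"rot": [0,0,0],"jaw": 0},{"delta_pos": [0,0.054,-0.017],"rot": [0,0,0],"jaw": 0},{"delta_pos": [0,0.065,-0.015],"rot": [0,0,0],"jaw": 0},{"delta_pos": [0,0.065,-0.015],"rot": [0,0,0],"jaw": 0}])

```text
t: 5.25
ee_pos: [0.5337, 0.1071, 0.1262]
tcp_rot: [[-0.05, -0.979, 0.196], [-0.999, 0.05, -0.008], [-0.002, -0.196, -0.981]]
wrist_force: [-0.2, -0.5, -0.8]
opening: 0.0005
```

```bash
python3 - <<'E'
from h import *
s=robot.read_state(); print(s['t'],s['ee_pos'],s['wrist_force'])
cap('scene','sc4')
a=cv2.imread('pics/sc4.png')[85:285,180:400]; cv2.imwrite('pics/sc4c.png',cv2.resize(a,None,fx=3,fy=3,interpolation=2))
E
```

```text
5.25 [0.5337 0.1071 0.1262] [-0.2166 -0.4501 -0.7747]
```

View pics/sc4c.png

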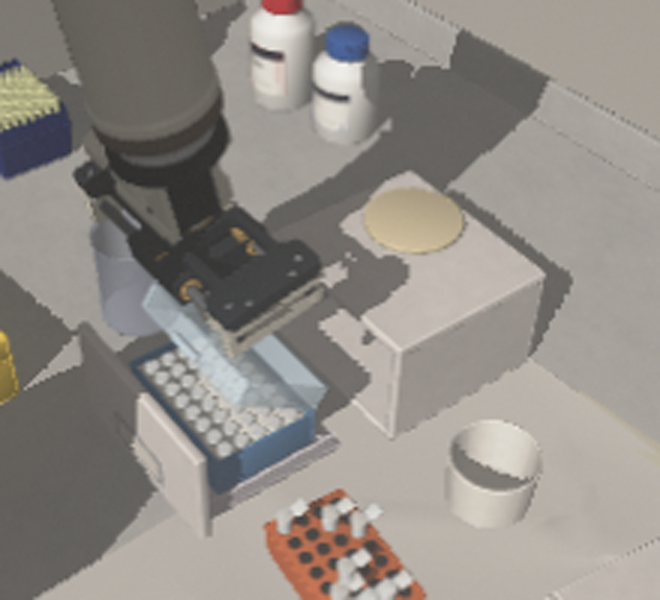

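Request:
arm_command(plan=[{"delta_pos": [0,0.008,0.004],"rot": [0,0,0],"jaw": 0},{"delta_pos": [0,0.016,0.008],"rot": [0,0,0],"jaw": 0},{"delta_pos": [0,0.021,0.012],"rot": [0,0,0],"jaw": 0},{"delta_pos": [0,0.025,0.016],"rot": [0,0,0],"jaw": 0},{"delta_pos": [0,0.03,0.02],"rot": [0,0,0],"jaw": 0},{"delta_pos": [0,0.034,0.025],"rot": [0,0,0],"jaw": 0},{"delta_pos": [0,0.037,0.03],"rot": [0,0,0],"jaw": 0},{"delta_pos": [0,0.038,0.032],"rot": [0,0,0],"jaw": 0},{"delta_pos": [0,0.038,0.033],"rot": [0,0,0],"jaw": 0},{"delta_pos": [0,0.038,0.033],"rot": [0,0,0],"jaw": 0}])

```text
t: 6.55
ee_pos: [0.5037, 0.1088, 0.0867]
tcp_rot: [[-0.05, -0.979, 0.197], [-0.999, 0.05, -0.008], [-0.002, -0.197, -0.98]]
wrist_force: [-1.4, -0.3, -0.1]
opening: 0.0004
```

```bash
python3 - <<'E'
from h import *
s=robot.read_state(); print(s['t'],s['ee_pos'],s['wrist_force'])
cap('scene','sc5')
a=cv2.imread('pics/sc5.png')[85:285,180:400]; cv2.imwrite('pics/sc5c.png',cv2.resize(a,None,fx=3,fy=3,interpolation=2))
E
```

```text
6.55 [0.5037 0.1088 0.0867] [-1.3596 -0.3007 -0.0601]
```

View pics/sc5c.png

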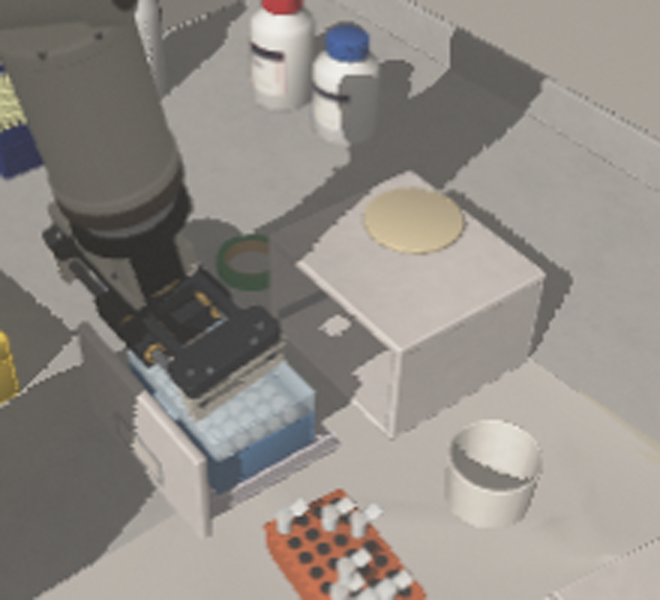

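Request:
arm_command(plan=[{"delta_pos": [0,0.0004,0.002],"rot": [0,0,0],"jaw": 0},{"delta_pos": [0,0.0007,0.0035],"rot": [0,0,0],"jaw": 0},{"delta_pos": [0,0.0007,0.0035],"rot": [0,0,0],"jaw": 0}])

```text
t: 6.98
ee_pos: [0.5069, 0.1088, 0.0856]
tcp_rot: [[-0.051, -0.978, 0.203], [-0.999, 0.05, -0.008], [-0.002, -0.203, -0.979]]
wrist_force: [-1.0, -2.9, 15.0]
opening: 0.0005
```

Request:
arm_command(plan=[{"delta_pos": [0,-0.005,-0.025],"rot": [0,0,0],"jaw": 0},{"delta_pos": [0,-0.01,-0.06],"rot": [0,0,0],"jaw": 0},{"delta_pos": [0,0.03,-0.08],"rot": [0,0,0],"jaw": 0},{"delta_pos": [0,0.07,-0.1],"rot": [0,0,0],"jaw": 0},{"delta_pos": [0,0.09,-0.1],"rot": [0,0,0],"jaw": 0},{"delta_pos": [0,0.09,-0.1],"rot": [0,0,0],"jaw": 0}])

```text
t: 7.72
ee_pos: [0.3979, 0.1136, 0.1653]
tcp_rot: [[-0.05, -0.978, 0.203], [-0.999, 0.05, -0.009], [-0.001, -0.204, -0.979]]
wrist_force: [-0.2, 0.3, 0.2]
opening: 0.0003
```

```bash
python3 - <<'E'
from h import *
s=robot.read_state(); print(s['t'],s['ee_pos'],s['wrist_force'])
print(mv([.42,.112,.16]),mv([.42,.112,.065]),mv([.45,.110,.065]),mv([.606,.101,.065]))
cap('scene','sc6');cap('wrist','wr6')
a=cv2.imread('pics/sc6.png')[85:285,180:400]; cv2.imwrite('pics/sc6c.png',cv2.resize(a,None,fx=3,fy=3,interpolation=2))
E
```

```text
7.725 [0.3979 0.1136 0.1653] [-0.2346  0.3484  0.2442]
[ 0.0005 -0.0206  0.0097] [ 0.0005 -0.0013  0.1027] [ 0.001  -0.0307  0.1089] [ 0.0022 -0.1837  0.1407]
```

View pics/sc6c.png

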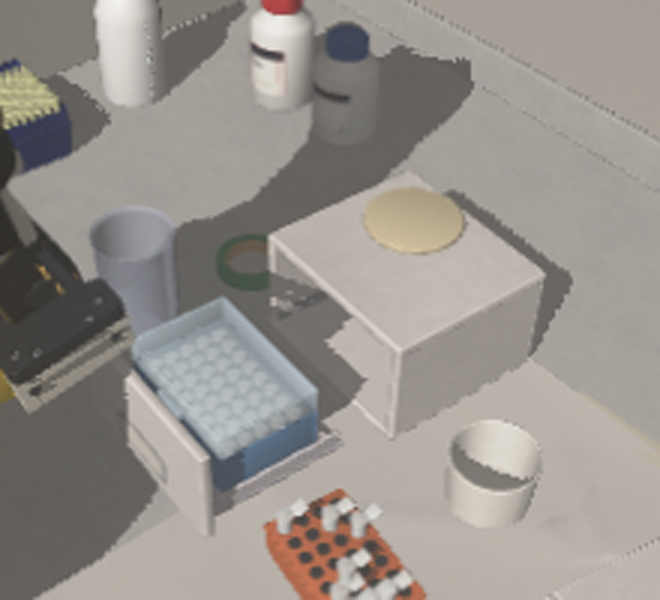

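View pics/wr6.png

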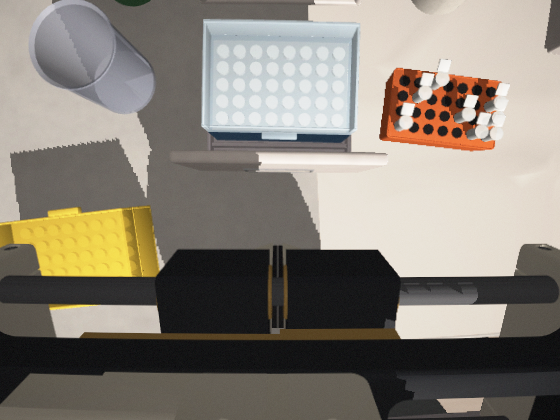

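Request:
arm_command(plan=[{"delta_pos": [0,0.01,0.03],"rot": [0,0,0],"jaw": 0},{"delta_pos": [0,0.01,0.06],"rot": [0,0,0],"jaw": 0},{"delta_pos": [0,0.01,0.085],"rot": [0,0,0],"jaw": 0},{"delta_pos": [0,0.01,0.105],"rot": [0,0,0],"jaw": 0},{"delta_pos": [0,0.01,0.105],"rot": [0,0,0],"jaw": 0},{"delta_pos": [0,0.01,0.105],"rot": [0,0,0],"jaw": 0}])

```text
t: 8.57
ee_pos: [0.4121, 0.115, 0.0613]
tcp_rot: [[-0.05, -0.978, 0.205], [-0.999, 0.049, -0.007], [-0.004, -0.205, -0.979]]
wrist_force: [-0.7, 0.1, 0.1]
opening: 0.0005
```

```bash
python3 - <<'E'
from h import *
s=robot.read_state(); print(s['t'],s['ee_pos'],s['wrist_force'])
for x in [.435,.445,.47,.5,.55,.58,.60,.607,.610]: print(x,mv([x,.1095-.055*(x-.453),.06]))
cap('wrist','wr7')
E
```

```text
8.575 [0.4121 0.115  0.0613] [-0.7101  0.0872  0.1351]
0.435 [ 0.0033 -0.0224  0.006 ]
0.445 [ 0.0034 -0.0322  0.008 ]
0.47 [ 0.0035 -0.0567  0.0131]
0.5 [ 0.0037 -0.0861  0.0193]
0.55 [ 0.0039 -0.1351  0.0295]
0.58 [ 0.0041 -0.1645  0.0357]
0.6 [ 0.0042 -0.1841  0.0398]
0.607 [ 0.0042 -0.191   0.0412]
0.61 [ 0.0042 -0.1939  0.0418]
```

View pics/wr7.png

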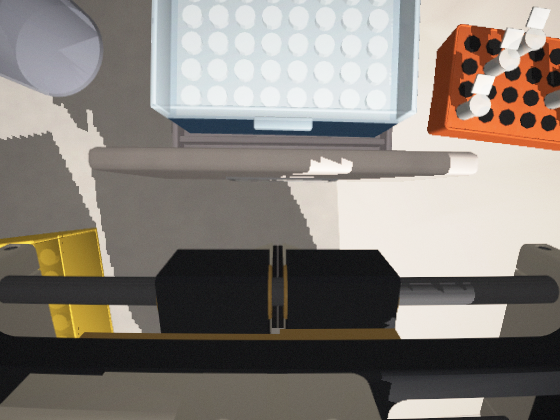

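Request:
arm_command(plan=[{"delta_pos": [0.003,-0.01,0.003],"rot": [0,0,0],"jaw": 0},{"delta_pos": [0.003,-0.02,0.005],"rot": [0,0,0],"jaw": 0},{"delta_pos": [0.003,-0.026,0.007],"rot": [0,0,0],"jaw": 0},{"delta_pos": [0.003,-0.03,0.008],"rot": [0,0,0],"jaw": 0},{"delta_pos": [0.003,-0.035,0.009],"rot": [0,0,0],"jaw": 0},{"delta_pos": [0.003,-0.041,0.01],"rot": [0,0,0],"jaw": 0},{"delta_pos": [0.003,-0.048,0.011],"rot": [0,0,0],"jaw": 0},{"delta_pos": [0.003,-0.056,0.013],"rot": [0,0,0],"jaw": 0},{"delta_pos": [0.003,-0.065,0.015],"rot": [0,0,0],"jaw": 0},{"delta_pos": [0.003,-0.075,0.017],"rot": [0,0,0],"jaw": 0},{"delta_pos": [0.003,-0.085,0.019],"rot": [0,0,0],"jaw": 0}])

```text
t: 10.0
ee_pos: [0.4996, 0.1069, 0.0602]
tcp_rot: [[-0.051, -0.977, 0.205], [-0.999, 0.051, -0.007], [-0.004, -0.205, -0.979]]
wrist_force: [-2.1, -1.2, -0.9]
opening: 0.0007
```

```bash
python3 - <<'E'
from h import *
s=robot.read_state(); print(s['t'],s['ee_pos'],s['wrist_force'])
for x in [.52,.55,.58,.60,.607,.610]: print(x,mv([x,.1095-.055*(x-.453),.06]))
cap('scene','sc8')
a=cv2.imread('pics/sc8.png')[85:285,180:400]; cv2.imwrite('pics/sc8c.png',cv2.resize(a,None,fx=3,fy=3,interpolation=2))
E
```

```text
10.0 [0.4996 0.1069 0.0602] [-2.0596 -1.2475 -0.9112]
0.52 [ 0.0001 -0.0199  0.0044]
0.55 [ 0.0002 -0.0493  0.0106]
0.58 [ 0.0003 -0.0787  0.0167]
0.6 [ 0.0004 -0.0983  0.0208]
0.607 [ 0.0004 -0.1052  0.0223]
0.61 [ 0.0004 -0.1081  0.0229]
```

View pics/sc8c.png

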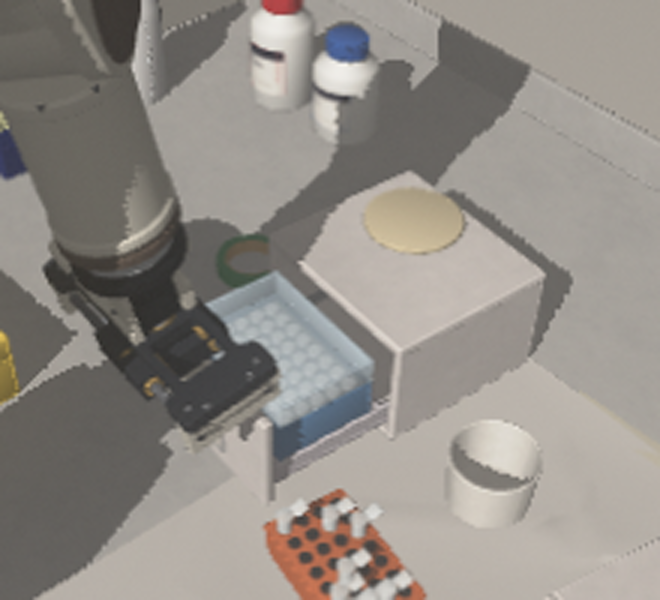

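Request:
arm_command(plan=[{"delta_pos": [0,-0.01,0.002],"rot": [0,0,0],"jaw": 0},{"delta_pos": [0,-0.02,0.004],"rot": [0,0,0],"jaw": 0},{"delta_pos": [0,-0.03,0.006],"rot": [0,0,0],"jaw": 0},{"delta_pos": [0,-0.04,0.008],"rot": [0,0,0],"jaw": 0},{"delta_pos": [0,-0.05,0.011],"rot": [0,0,0],"jaw": 0},{"delta_pos": [0,-0.06,0.013],"rot": [0,0,0],"jaw": 0},{"delta_pos": [0,-0.07,0.015],"rot": [0,0,0],"jaw": 0},{"delta_pos": [0,-0.08,0.017],"rot": [0,0,0],"jaw": 0},{"delta_pos": [0,-0.088,0.019],"rot": [0,0,0],"jaw": 0},{"delta_pos": [0,-0.094,0.02],"rot": [0,0,0],"jaw": 0},{"delta_pos": [0,-0.098,0.021],"rot": [0,0,0],"jaw": 0},{"delta_pos": [0,-0.101,0.022],"rot": [0,0,0],"jaw": 0}])

```text
t: 11.55
ee_pos: [0.6053, 0.1021, 0.0603]
tcp_rot: [[-0.051, -0.977, 0.208], [-0.999, 0.051, -0.006], [-0.005, -0.208, -0.978]]
wrist_force: [-2.7, -0.9, 2.2]
opening: -0.0
```

Request:
arm_command(plan=[{"delta_pos": [0,-0.002,0.0004],"rot": [0,0,0],"jaw": 0},{"delta_pos": [0,-0.004,0.0008],"rot": [0,0,0],"jaw": 0},{"delta_pos": [0,-0.004,0.0008],"rot": [0,0,0],"jaw": 0}])

```text
t: 11.92
ee_pos: [0.6096, 0.102, 0.0605]
tcp_rot: [[-0.051, -0.977, 0.208], [-0.999, 0.051, -0.005], [-0.005, -0.208, -0.978]]
wrist_force: [-1.0, -0.4, -0.9]
opening: 0.0009
```

Request:
arm_command(plan=[{"delta_pos": [0,-0.002,0.0004],"rot": [0,0,0],"jaw": 0},{"delta_pos": [0,-0.003,0.0006],"rot": [0,0,0],"jaw": 0},{"delta_pos": [0,-0.003,0.0006],"rot": [0,0,0],"jaw": 0}])

```text
t: 12.3
ee_pos: [0.611, 0.1019, 0.0602]
tcp_rot: [[-0.051, -0.977, 0.205], [-0.999, 0.051, -0.006], [-0.004, -0.205, -0.979]]
wrist_force: [-7.2, -1.3, 4.7]
opening: 0.0003
```

```bash
python3 - <<'E'
from h import *
s=robot.read_state(); print(s['t'],s['ee_pos'],s['wrist_force'])
cap('scene','sc9')
a=cv2.imread('pics/sc9.png')[85:285,180:400]; cv2.imwrite('pics/sc9c.png',cv2.resize(a,None,fx=3,fy=3,interpolation=2))
E
```

```text
12.3 [0.611  0.1019 0.0602] [-7.2458 -1.3427  4.654 ]
```

View pics/sc9c.png

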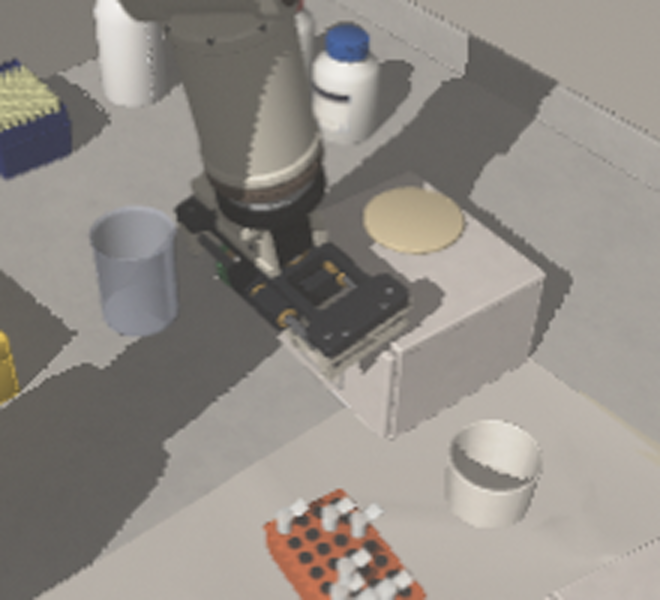

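Request:
arm_command(plan=[{"delta_pos": [0,-0.002,0.0004],"rot": [0,0,0],"jaw": 0},{"delta_pos": [0,-0.004,0.0008],"rot": [0,0,0],"jaw": 0},{"delta_pos": [0,-0.004,0.0008],"rot": [0,0,0],"jaw": 0}])

```text
t: 12.72
ee_pos: [0.6113, 0.1021, 0.0592]
tcp_rot: [[-0.05, -0.979, 0.199], [-0.999, 0.049, -0.007], [-0.003, -0.199, -0.98]]
wrist_force: [-12.5, -0.1, 8.0]
opening: 0.0002
```

Hard stop reached (the force rises and the finger no longer advances). I'll back off and look.

Request:
arm_command(plan=[{"delta_pos": [0,0.015,-0.003],"rot": [0,0,0],"jaw": 0},{"delta_pos": [0,0.04,-0.008],"rot": [0,0,0],"jaw": 0},{"delta_pos": [0,0.09,-0.02],"rot": [0,0,0],"jaw": 0},{"delta_pos": [0,0.14,-0.06],"rot": [0,0,0],"jaw": 0},{"delta_pos": [0,0.18,-0.1],"rot": [0,0,0],"jaw": 0},{"delta_pos": [0,0.18,-0.14],"rot": [0,0,0],"jaw": 0},{"delta_pos": [0,0.18,-0.14],"rot": [0,0,0],"jaw": 0}])

```text
t: 13.6
ee_pos: [0.41, 0.1134, 0.1642]
tcp_rot: [[-0.049, -0.977, 0.208], [-0.999, 0.048, -0.006], [-0.004, -0.208, -0.978]]
wrist_force: [0.6, -0.2, 0.4]
opening: 0.0002
```

```bash
python3 - <<'E'
from h import *
s=robot.read_state(); print(s['t'],s['ee_pos'],s['wrist_force'])
cap('scene','sc10');cap('top','top10')
a=cv2.imread('pics/sc10.png')[85:285,180:400]; cv2.imwrite('pics/sc10c.png',cv2.resize(a,None,fx=3,fy=3,interpolation=2))
a=cv2.imread('pics/top10.png')[130:280,180:350]; cv2.imwrite('pics/top10c.png',cv2.resize(a,None,fx=4,fy=4,interpolation=2))
E
```

```text
13.6 [0.41   0.1134 0.1642] [ 0.631  -0.1625  0.4106]
```

View pics/sc10c.png

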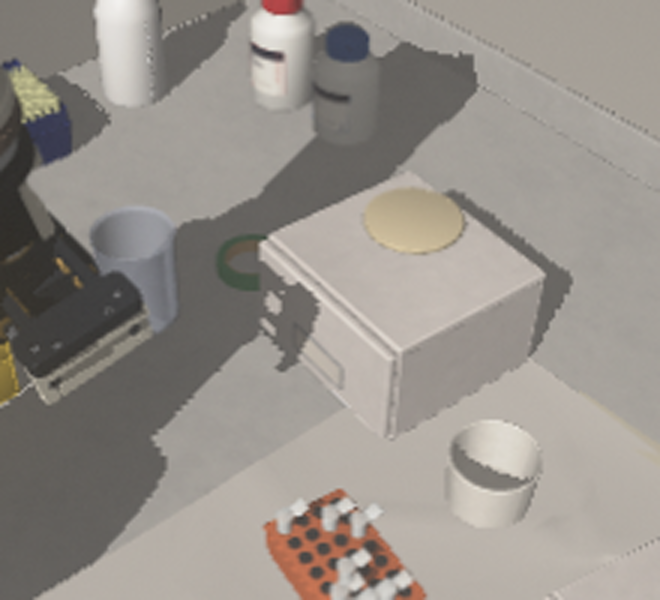

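View pics/top10c.png

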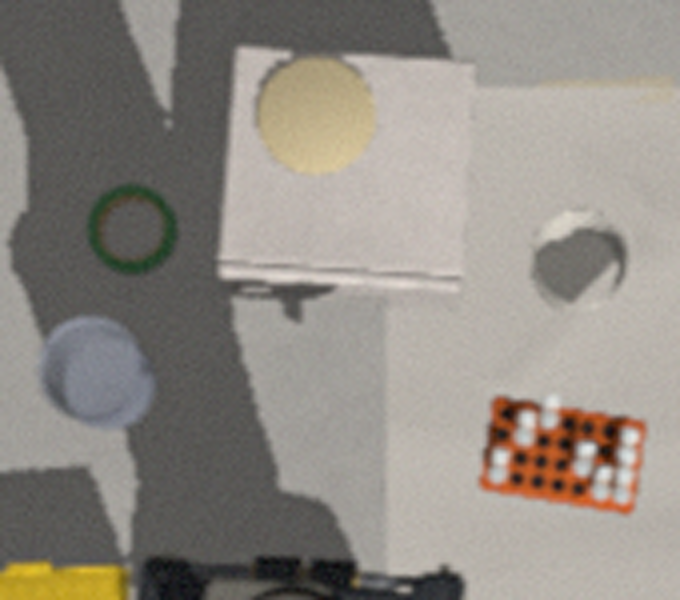

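```bash
python3 - <<'E'
from h import *
print(ticket.close_job())
E
```

```text
the job is handed in; nothing more can be done
None
```

I pushed the lid of the blue sample box shut with the closed fingertips. I then pushed the tray home into the larger white cabinet from the centre of its front panel and handed the job in at 13.6 s.

- **Lid:** A final press on the top met 15 N of resistance, and the pictures taken before the tray moved show it shut. The box can't be seen inside the cabinet, so I have no picture of it after the tray went in.
- **Tray:** The push ended against a hard stop: resistance rose from about 2 N to 12.5 N and the fingertips stopped advancing. The last pictures show the front panel flush against the cabinet.
- **Things around it:** In the last pictures the beaker, tube rack, cup, petri dish and tape roll appear where they started. I judged this by eye and did not measure it.
- **Robot:** The arm was clear of everything at the end, with wrist force under 1 N. The highest wrist force I read was about 15 N.

No check failed or disagreed.

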